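# Load the thread feeder with its isolator off

### The arm

A 6-joint arm with a two-finger parallel gripper is mounted at the origin on a cart in front of the work surface, level with it; the furniture and walls round the work are solid. World frame = base frame: x ahead of the robot, y to its left, z up, the work surface at z = 0. Lengths are in m, angles in rad, forces in N, time in s.
With the tool pointing down it reaches from about 0.35 to 0.975 m from the base axis. Payload 4.9 kg.
Tool frame: the origin (TCP) lies between the finger pads; the fingertips stand 22 mm ahead of it and the grasp point (between the pads) lies 3 mm ahead of it; z points along the fingers, y is the line along which they close (so a half turn about z gives the same grasp; the last joint's range is limited). The gripper opens to 85 mm and grips with 20 to 120 N. Pads are 22 mm wide; open, the fingers measure 114 mm over their backs; the gripper's body (76 mm by 85 mm) begins 54 mm behind the grasp point. The pads swing forward as they close: fully open they stand 13 mm farther back than shut.
Start: joints at [-1.439, 0.053, 1.613, -0, 1.476, -0.119], TCP at [0.155, -0.605, 0.253] pointing down, gripper open.
Joint ranges: [-3.01, 3.01], [-1.01, 2.22], [0.06, 2.58], [-1.02, 4.17], [0.09, 2.62], [-3.14, 3.14]. Speed limits (rad/s): [2.57, 2.57, 3.14, 3.14, 3.14, 3.14].

### API

Orientations are given as a unit quaternion [w, x, y, z].
In Python, from plant import state, grab_frame, get_calibration, job_done, recognise, regions_of gives the robot as it stands.
- The arm moves only by the tool apply_moves, never from a script. Its argument "targets" is a list of rows, each an object with "translation": the shift along the tool's x, y, z normalised to -1 to 1, where 1 is 100 mm, a list of three; "twist": the turn about the tool's z normalised to -1 to 1, where 1 is 0.1 rad; "hand": the opening, from 0 (shut) to 1 (fully open). A call has 1 to 8 rows; each row shifts and turns the commanded pose from where the row before left it, along the tool's axes as they then stand; what a row does not reach is not made up. A row lasts 1/10 s, in which the tool goes at most 50 mm and 8.59 degrees, less where a joint would pass 70% of its speed; a pose out of reach is approached as far as the arm can. A call with a number of a shift or a turn outside -1 to 1 is refused whole. A call with a gripper value outside its range is refused whole. The fingers move at their own pace and stop on an object; the grip force is fixed at half the most. Time passes only in rows, so rows that do not move let the fingers close. It gives the time, the measured TCP pose, the force, the opening and the grip force at its end, in the units of the state.
- state(): the state, without advancing time (a new reading comes with each control period).
- grab_frame(name): name is "scene" or "top"; returns the picture (384x512x3 uint8, red, green, blue); there is no depth.
- get_calibration(name): a dict with "camera_matrix" (3x3 intrinsics, pixels), "pose" (4x4, takes a point from camera to world coordinates). Camera axes: x right, y up, looking along -z (the intrinsics and any distortion apply to the point x, -y, -z); pixel columns grow to the right and rows downward; lengths in m; the calibration is good to about 2 mm. A picture is of the moment at which its call begins. get_calibration takes no time and is no camera call.
- job_done(): hands the job in; it is judged then, once.
Trained networks look in the newest picture that a camera, given by its name, has taken for a name from the list of things; names that differ only in an ending like _2 or _b are one class to them, and where a whole thing is asked for, a point or a joint stands for the part that bears it (a point fixed in the world has none). Each returns a list of dicts, best first, with "score" (0 to 1); they miss things now and then, are a little off and sometimes report something else, mostly with a low value. They report only what shows in the picture. A call takes as long as a camera call. They do not tell look-alikes from the thing itself.
- recognise(camera, query): "point" ([x, y, z] in m, in world coordinates, good to about 4 mm: the middle of the surface that is visible of it).
- regions_of(camera, query): "pixels" (384x512 bool, what is visible of it).
The state is a dict: "time": time; "joint_pos": joint angles; "joint_vel": joint speeds; "joint_efforts": joint torques, N m; "tool_pos": TCP position; "tool_rot": TCP orientation; "contact_force": force on the tool from outside, world axes, zero at the start; "ft_torque": the same for the moment, N m; "gripper_width": opening from 0.0 (shut) to 1.0 (fully open); "grasp_force": force on a finger pad.
Only numpy, scipy, OpenCV 4.12 (cv2) and the standard library are available. Lean on these libraries where they do the work, as an engineer would, in place of code of your own. Each camera call takes 0.05 s, during which the arm holds its last target. There are 200 camera calls.

### The job

Load the thread feeder: turn the isolator on its sloping face off, pull the drawer right out, stand the thread spool upright in the drawer's wide bay, push the drawer fully home and turn the isolator back on. The isolator must be off the whole time the drawer is open, and the other things on the bench stay where they are.

Things in the scene. Friction and masses are not known exactly. Their poses are not given: they have to be found in the camera images.
- isolator (a joint): Black bar handle of the rotary isolator on the feeder's sloping face. 0 = on (nose at a stroke, 30 deg right of straight up-slope), 1.047 rad = off (nose at a dot, 30 deg left); grows anticlockwise seen facing it. An over-centre spring holds it against a stop in either place: it resists with about 0.15 N m at first, less towards the middle, then snaps over by itself. Starts on.
- isolator_grip (a point): On the handle's axis, at grip height; turns with it. z points straight out of the sloping face: 35 deg from vertical, leaning to the feeder's front. x runs along the bar to its narrow nose. Bar 14 mm wide (y), 64 mm long (x -30 to +34), from 17 mm under this point to 12 mm above it. Under the bar a disc of radius 21 mm; the plate lies 33 mm under the point.
- drawer (a joint): Drawer in the feeder's front, under the sloping face: 0 = home, 0.10 m = fully out, towards the front (the feeder's -x). Friction about 1.5 N and light damping; stays where it is left. Starts home. Front panel 156 mm wide, 10 mm thick, its top edge 70 mm above the bench.
- drawer_pull (a point): Middle of the drawer's round bar handle, moves with the drawer; axes as body feeder. Bar 10 mm thick, 76 mm long (y), 60 mm above the bench, 42 mm clear gap to the front panel behind it, a post at each end. With the drawer home the housing's front edge is 57 mm behind the bar and 82 mm above the bench; from there the face rises backwards at 35 deg.
- drawer_bay (a point): Centre of the floor of the drawer's wide bay (the left one, seen from in front), 14 mm above the bench; moves with the drawer; axes as body feeder. Bay 70 mm wide (y), 77 mm long (x); side and back walls 20 mm above its floor, the front panel in front. Fully out it is 61 mm in front of the housing. The narrow bay on the right holds metal bobbins.
- feeder: Grey sheet-metal thread feeder, fixed: 170 mm deep (x), 160 mm wide (y), 180 mm high at the back plus a wire eyelet on top; sloping front face. Origin: centre of its underside on the bench; x points from its front to its back, y to the left seen from in front, z up. The isolator's axis meets the sloping face 93 mm behind its front edge (measured level), on the middle line.
- spool: Wooden thread spool with dark brown thread, standing upright on the bench: 40 mm diameter, 50 mm tall, two wooden flanges. Origin: centre of its underside, z up along its axis. About 45 g.
- tack_tin: Bystander: low round open tin of tacks, 68 mm across, 24 mm high. Origin: centre of its underside.
- wax_block: Bystander: block of thread wax, 34 x 52 x 20 mm. Origin: centre of its underside.
- tape_roll: Bystander: roll of masking tape lying flat to the right, about 110 mm across, 36 mm high. Origin: centre of its underside.
Mind the look-alikes: they are no part of the job. Of the things like the spool, leave any that is grey; of the rest the larger one is meant.

How it is judged:
By the outcome, as a careful person would: the job done as asked, in the order asked, and still so for the second after the job is handed in, with the robot touching nothing.
It also fails if it takes over 72 s, if anything falls off the work surface, if the arm or the gripper's body presses on something with over 40 N, if the wrist force passes 120 N, or if a joint passes its speed limit or range.

## Working session

There is one attempt and no reset: what is moved stays moved. The work goes in short steps, Python scripts to look and compute and a tool call to move; the robot and the scene stay as the last step left them, time stands still between calls to the robot, and variables do not carry over. Pictures are saved under pics/ and viewed, at most 10 in all, crops included, and the job is handed in when it is done.

Besides the shell and the picture viewer there is one more tool, called after ">>>" by a JSON object that holds its "op" and its "data". apply_moves: Moves the arm, as the interface text tells. Its arguments: {"type":"object","properties":{"targets":{"type":"array"}},"required":["targets"]}

```bash
mkdir -p pics
cat > h.py <<'E'
import numpy as np,cv2
from plant import *
E
python3 - <<'E'
from h import *
s=state();print(s['tool_pos'],s['tool_rot'],s['time'])
for c in("scene","top"):
    cv2.imwrite(f"pics/{c}1.png",grab_frame(c)[:,:,::-1])
    k=get_calibration(c);print(c,np.round(k['camera_matrix'],1).tolist(),np.round(k['pose'],3).tolist())
    for q in("spool","isolator","isolator_grip","drawer_pull","feeder","drawer","tack_tin","wax_block","tape_roll"):
        print(q,[(np.round(r['point'],3).tolist(),round(r['score'],2)) for r in recognise(c,q)])
E
```

```text
[ 0.15502384 -0.60486399  0.25205058] [-1.03932477e-03  9.92149446e-01  1.25053575e-01 -1.03831276e-05] 0.0
scene [[425.2, 0.0, 255.8], [0.0, 425.2, 187.1], [0.0, 0.0, 1.0]] [[0.902, 0.322, -0.288, 0.248], [-0.432, 0.692, -0.579, -0.865], [0.013, 0.646, 0.763, 0.946], [0.0, 0.0, 0.0, 1.0]]
spool [([0.618, 0.077, 0.035], 0.7), ([0.64, -0.118, 0.039], 0.66), ([0.603, -0.19, 0.026], 0.49)]
isolator [([0.574, -0.404, 0.174], 0.78), ([0.609, 0.001, 0.019], 0.62)]
isolator_grip [([0.571, -0.404, 0.18], 0.7), ([0.477, -0.338, 0.062], 0.37)]
drawer_pull [([0.48, -0.34, 0.064], 0.66)]
feeder [([0.569, -0.432, 0.12], 0.94), ([0.638, -0.115, 0.04], 0.23)]
drawer [([0.478, -0.34, 0.065], 0.95)]
tack_tin [([0.51, -0.117, 0.006], 0.6)]
wax_block [([0.609, 0.004, 0.018], 0.58)]
tape_roll [([0.474, -0.589, 0.035], 0.95), ([0.477, -0.339, 0.06], 0.73)]
top [[479.8, 0.0, 255.5], [0.0, 479.8, 193.0], [0.0, 0.0, 1.0]] [[-0.024, 0.988, -0.151, 0.337], [-1.0, -0.023, 0.009, -0.248], [0.005, 0.151, 0.989, 1.578], [0.0, 0.0, 0.0, 1.0]]
spool [([0.644, -0.108, 0.053], 0.71), ([0.514, -0.126, 0.004], 0.71), ([0.62, 0.091, 0.049], 0.49), ([0.613, -0.191, 0.03], 0.41)]
isolator [([0.578, -0.395, 0.18], 0.75)]
isolator_grip [([0.576, -0.396, 0.182], 0.68)]
drawer_pull [([0.495, -0.335, 0.07], 0.77)]
feeder [([0.576, -0.396, 0.138], 0.87)]
drawer [([0.49, -0.34, 0.062], 0.79)]
tack_tin [([0.513, -0.125, 0.0], 0.76)]
wax_block [([0.613, 0.012, 0.022], 0.63)]
tape_roll [([0.469, -0.584, 0.033], 0.81)]
```

View pics/scene1.png

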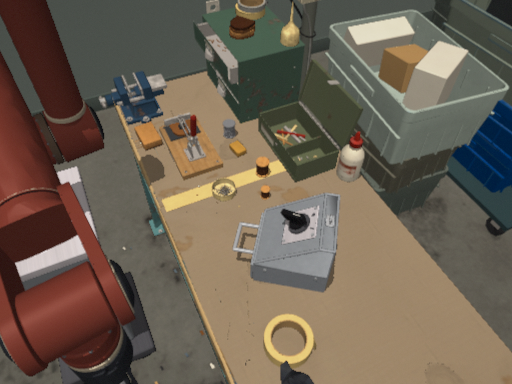

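View pics/top1.png

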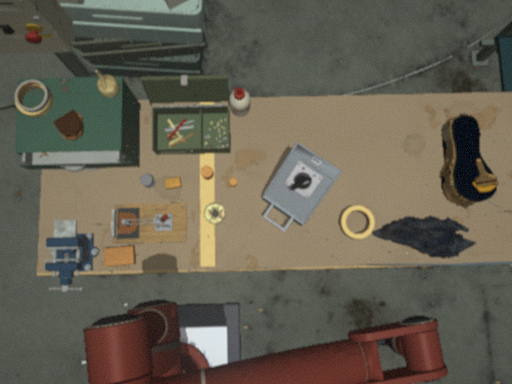

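Run:
```python
import cv2,numpy as np
a=cv2.imread("pics/scene1.png")[185:295,225:350];b=cv2.imread("pics/top1.png")[140:235,250:350]
a=cv2.resize(a,None,fx=4,fy=4,interpolation=cv2.INTER_CUBIC);b=cv2.resize(b,None,fx=3,fy=3,interpolation=cv2.INTER_CUBIC)
o=np.zeros((440,800,3),np.uint8);o[:,:500]=a;o[:285,500:]=b
cv2.imwrite("pics/crop1.png",o)
```

```text
(no output)
```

View pics/crop1.png

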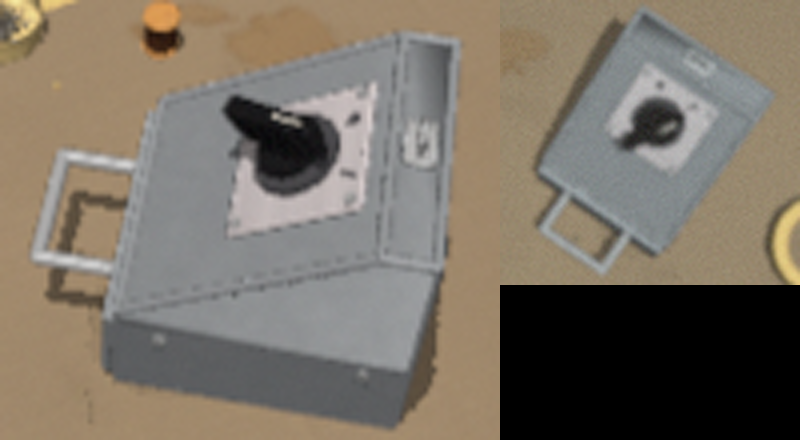

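```bash
cat >> h.py <<'E'
def proj(c,P):
    k=get_calibration(c);T=np.linalg.inv(k['pose']);p=(np.atleast_2d(P)@T[:3,:3].T+T[:3,3])*[1,-1,-1]
    q=p@np.array(k['camera_matrix']).T;return q[:,:2]/q[:,2:]
def pix2w(c,uv,z):
    k=get_calibration(c);T=np.array(k['pose']);d=T[:3,:3]@(np.linalg.inv(k['camera_matrix'])@[uv[0],uv[1],1]*[1,-1,-1])
    return T[:3,3]+d*(z-T[2,3])/d[2]
def F(p,M):
    c,s=np.cos(p[2]),np.sin(p[2]);M=np.atleast_2d(M);return M@np.array([[c,-s,0],[s,c,0],[0,0,1]]).T+[p[0],p[1],0]
E
python3 - <<'E'
from h import *
from scipy.optimize import least_squares
M=np.array([[-85,80,82],[-85,-80,82],[-144,38,62],[-144,-38,62],[85,-80,180],[85,80,180]])/1e3
S=np.array([[266.2,210],[252,263.75],[240.5,223.75],[234.2,249.5],[335,252],[340,195]])
U=np.array([[263.3,196.7],[302.3,224],[264.3,215.3],[285,230],[340.7,171.7],[296.7,143.3]])
f=lambda p:np.r_[(proj("scene",F(p,M))-S),(proj("top",F(p,M))-U)].ravel()
r=least_squares(f,[.57,-.41,-.6],x_scale=.01,loss='soft_l1');print(r.x,np.degrees(r.x[2]));print(np.round(r.fun.reshape(-1,2),1).tolist())
p=r.x;print(F(p,[[-.142,0,.06],[-.011,0,.174]]))
for c in("scene","top"):
    for q in ("spool",):
        grab_frame(c)
        for d in regions_of(c,q):
            v,u=np.nonzero(d['pixels']);print(c,round(d['score'],2),u.mean().round(1),v.mean().round(1),u.min(),u.max(),v.min(),v.max(),pix2w(c,(u.mean(),v.mean()),.03).round(3))
E
```

```text
[ 0.58693242 -0.40231576 -0.62698373] -35.92352138071809
[[-0.5, -0.5], [2.3, -0.0], [-0.7, -0.0], [-0.8, -0.6], [-0.4, 1.3], [-1.2, 0.1], [0.5, -3.9], [3.7, -2.4], [-0.2, 1.1], [-1.1, -0.0], [0.7, -0.1], [-0.1, -1.5]]
[[ 0.4719407  -0.31900367  0.06      ]
 [ 0.57802461 -0.39586201  0.174     ]]
scene 0.74 228.7 128.8 223 235 119 138 [0.621 0.086 0.03 ]
scene 0.64 264.7 192.3 261 269 186 199 [ 0.609 -0.198  0.03 ]
scene 0.52 261.9 167.0 256 268 157 177 [ 0.644 -0.108  0.03 ]
top 0.65 232.6 181.4 229 236 177 186 [ 0.613 -0.188  0.03 ]
top 0.54 207.0 171.8 201 213 165 179 [ 0.647 -0.104  0.03 ]
top 0.43 147.2 180.0 140 154 173 187 [0.624 0.092 0.03 ]
top 0.3 300.9 181.8 291 310 175 188 [ 0.607 -0.412  0.03 ]
```

```bash
cat >> h.py <<'E'
try: PF=np.load('pf.npy')
except Exception: PF=None
def tof(P):
    d=np.array(P,float)-[PF[0],PF[1],0];c,s=np.cos(PF[2]),np.sin(PF[2]);return np.array([c*d[0]+s*d[1],-s*d[0]+c*d[1],d[2]])
def go(W,feeder=True):
    "shift in tool axes (units of 100mm) from the present TCP to W; twist to align tool x with feeder x"
    from scipy.spatial.transform import Rotation as R
    s=state();q=s['tool_rot'];r=R.from_quat([q[1],q[2],q[3],q[0]]).as_matrix()
    W=F(PF,W)[0] if feeder else np.array(W)
    d=(r.T@(W-s['tool_pos']))*10;tw=np.arctan2(r[1,0],r[0,0])-PF[2]
    print('t',round(s['time'],2),'shift',d.round(3),'twist',round(tw*10,3),'feeder tcp',tof(s['tool_pos']).round(4),'F',np.round(s['contact_force'],1))
E
python3 - <<'E'
import h;from h import *
from scipy.optimize import least_squares
A=np.array([[-85,80,82],[-85,-80,82],[-144,38,62],[-144,-38,62],[85,-80,180],[85,80,180]])/1e3
B=A.copy();B[0]=[-.095,.078,.07];B[1]=[-.095,-.078,.07]
S=np.array([[266.2,210],[252,263.75],[240.5,223.75],[234.2,249.5],[335,252],[340,195]])
U=np.array([[263.3,196.7],[302.3,224],[264.3,215.3],[285,230],[340.7,171.7],[296.7,143.3]])
f=lambda p:np.r_[(proj("scene",F(p,A))-S),(proj("top",F(p,B))-U)].ravel()
r=least_squares(f,[.57,-.41,-.6],x_scale=.01,loss='soft_l1');print(r.x,np.degrees(r.x[2]));print(np.round(r.fun.reshape(-1,2),1).tolist())
np.save('pf.npy',r.x);h.PF=r.x
go([-.038,.046,.3])
E
```

```text
[ 0.58745363 -0.40274937 -0.62705794] -35.92777344138999
[[-0.3, -0.4], [2.5, 0.0], [-0.5, 0.0], [-0.5, -0.5], [-0.1, 1.3], [-0.9, 0.1], [-0.7, -0.5], [1.2, 0.0], [-0.1, 0.9], [-0.9, -0.2], [0.8, -0.3], [0.1, -1.7]]
t 1.2 shift [ 4.802 -1.477 -0.467] twist 8.779 feeder tcp [-0.2312 -0.4178  0.2533] F [ 0.2  0.1 -0.2]
```

>>> {"op": "apply_moves", "data": {"targets": [{"translation":[0,0,-0.1],"twist":1,"hand":0},{"translation":[0,0,-0.1],"twist":1,"hand":0},{"translation":[0,0,-0.1],"twist":1,"hand":0},{"translation":[0,0,-0.1],"twist":1,"hand":0},{"translation":[0,0,-0.1],"twist":1,"hand":0},{"translation":[0,0,0],"twist":1,"hand":0},{"translation":[0,0,0],"twist":1,"hand":0},{"translation":[0,0,0],"twist":1,"hand":0}]}}

```text
time: 2.0
tool_pos: [0.1551, -0.6055, 0.3034]
tool_rot: [0.0, 0.962, -0.273, 0.0]
contact_force: [0.7, -0.6, -0.7]
gripper_width: -0.003
grasp_force: 0.0
```

>>> {"op": "apply_moves", "data": {"targets": [{"translation":[0,0,0],"twist":0.78,"hand":0},{"translation":[0.17,-0.42,0],"twist":0,"hand":0},{"translation":[0.17,-0.42,0],"twist":0,"hand":0},{"translation":[0.17,-0.42,0],"twist":0,"hand":0},{"translation":[0.17,-0.42,0],"twist":0,"hand":0},{"translation":[0.17,-0.42,0],"twist":0,"hand":0},{"translation":[0.17,-0.42,0],"twist":0,"hand":0},{"translation":[0.17,-0.42,0],"twist":0,"hand":0}]}}

```text
time: 2.8
tool_pos: [0.4254, -0.436, 0.3035]
tool_rot: [0.0, 0.951, -0.309, 0.0]
contact_force: [-0.1, -0.9, -0.1]
gripper_width: -0.0
grasp_force: 0.0
```

>>> {"op": "apply_moves", "data": {"targets": [{"translation":[0.17,-0.42,0],"twist":0,"hand":0},{"translation":[0.17,-0.42,0],"twist":0,"hand":0},{"translation":[0.17,-0.42,0],"twist":0,"hand":0},{"translation":[0.17,-0.42,0],"twist":0,"hand":0},{"translation":[0,0,0],"twist":0,"hand":0}]}}

```text
time: 3.3
tool_pos: [0.5813, -0.3376, 0.3028]
tool_rot: [-0.001, 0.952, -0.306, 0.0]
contact_force: [0.1, 0.1, 0.4]
gripper_width: 0.002
grasp_force: 0.0
```

```bash
python3 -c "
from h import *
go([-.038,.046,.175])"
```

```text
t 3.3 shift [0.053 0.034 1.278] twist 0.057 feeder tcp [-0.0433  0.0491  0.3028] F [0.1 0.1 0.4]
```

>>> {"op": "apply_moves", "data": {"targets": [{"translation":[0.05,0,0.4],"twist":0.05,"hand":0},{"translation":[0,0,0.4],"twist":0,"hand":0},{"translation":[0,0,0.3],"twist":0,"hand":0},{"translation":[0,0,0.18],"twist":0,"hand":0},{"translation":[0,0,0],"twist":0,"hand":0},{"translation":[0,0,0],"twist":0,"hand":0}]}}

```text
time: 3.9
tool_pos: [0.582, -0.3446, 0.1766]
tool_rot: [0.0, 0.95, -0.311, 0.001]
contact_force: [0.7, 0.1, 0.3]
gripper_width: 0.0
grasp_force: 0.0
```

>>> {"op": "apply_moves", "data": {"targets": [{"translation":[0,0.08,0],"twist":0,"hand":0},{"translation":[0,0.06,0],"twist":0,"hand":0},{"translation":[0,0.06,0],"twist":0,"hand":0},{"translation":[0,0.05,0],"twist":0,"hand":0},{"translation":[0,0,0],"twist":0,"hand":0}]}}

```text
time: 4.4
tool_pos: [0.5667, -0.3646, 0.1762]
tool_rot: [0.0, 0.95, -0.311, 0.0]
contact_force: [-0.0, 0.7, -0.9]
gripper_width: -0.0
grasp_force: 0.0
```

```bash
python3 -c "
from h import *
go([-.038,.016,.175])"
```

```text
t 4.4 shift [0.012 0.027 0.012] twist -0.054 feeder tcp [-0.0392  0.0187  0.1762] F [-0.   0.7 -0.9]
```

Run:
```python
from h import *
a=grab_frame("scene")[165:305,205:365,::-1];b=grab_frame("top")[140:235,250:350,::-1]
o=np.zeros((560,800,3),np.uint8);o[:420,:480]=cv2.resize(a,None,fx=3,fy=3,interpolation=2);o[:285,500:]=cv2.resize(b,None,fx=3,fy=3,interpolation=2)
cv2.imwrite("pics/crop2.png",o)
```

```text
(no output)
```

View pics/crop2.png

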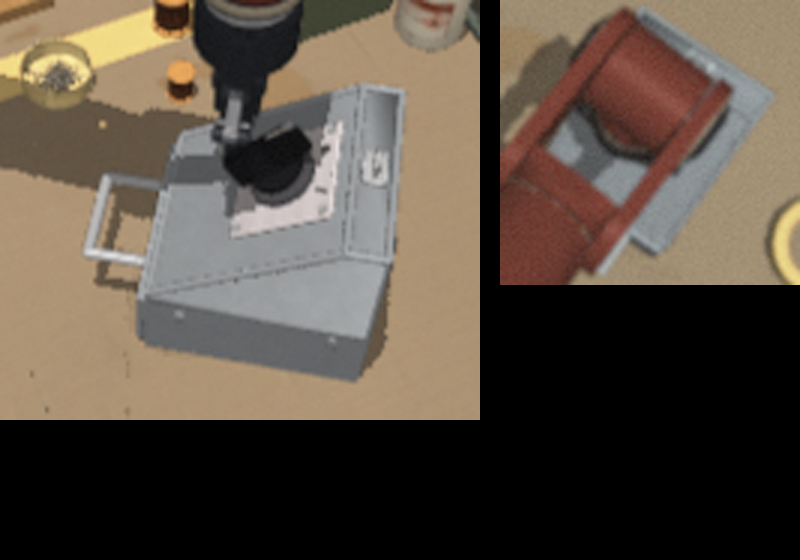

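>>> {"op": "apply_moves", "data": {"targets": [{"translation":[0,0.05,0],"twist":0,"hand":0},{"translation":[0,0.05,0],"twist":0,"hand":0},{"translation":[0,0,0],"twist":0,"hand":0}]}}

```text
time: 4.8
tool_pos: [0.5644, -0.3689, 0.1769]
tool_rot: [-0.005, 0.951, -0.31, 0.003]
contact_force: [9.7, 12.8, 1.4]
gripper_width: 0.001
grasp_force: 6.8
```

Run:
```python
from h import *
go([-.038,.016,.175])
a=grab_frame("scene")[165:305,205:365,::-1]
o=cv2.resize(a,None,fx=4,fy=4,interpolation=2)
th=np.radians(35);u=np.array([np.cos(th),0,np.sin(th)]);l=np.array([0,1,0]);n=np.array([-np.sin(th),0,np.cos(th)])
for ang,col in((30,(0,0,255)),(0,(0,255,0)),(-30,(255,0,0))):
    d=np.cos(np.radians(ang))*u-np.sin(np.radians(ang))*l
    P=np.array([[-.011,0,.174]]*2)+n*.012+np.outer([-.03,.034],d)
    q=((proj("scene",F(PF,P))-[205,165])*4).astype(int);cv2.line(o,q[0].tolist(),q[1].tolist(),col,1);cv2.circle(o,q[1].tolist(),4,col,1)
cv2.imwrite("pics/crop3.png",o)
```

```text
t 4.8 shift [ 0.005 -0.021  0.019] twist -0.038 feeder tcp [-0.0386  0.0139  0.1769] F [ 9.7 12.8  1.4]
```

View pics/crop3.png

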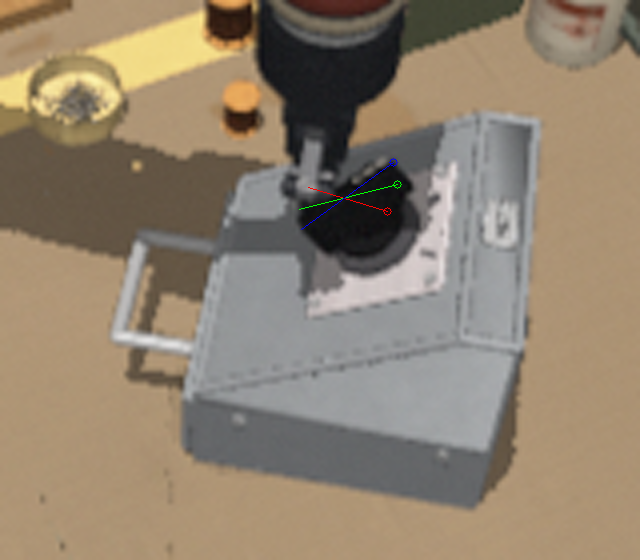

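>>> {"op": "apply_moves", "data": {"targets": [{"translation":[0,-0.15,0],"twist":0,"hand":0},{"translation":[0,-0.15,0],"twist":0,"hand":0},{"translation":[0,0,-0.3],"twist":0,"hand":0},{"translation":[-0.4,0.2,0],"twist":0,"hand":0},{"translation":[-0.4,0.2,0],"twist":0,"hand":0},{"translation":[0,0,0],"twist":0,"hand":0}]}}

```text
time: 5.45
tool_pos: [0.4862, -0.3313, 0.2033]
tool_rot: [-0.0, 0.95, -0.312, -0.003]
contact_force: [0.7, -0.1, -0.3]
gripper_width: -0.002
grasp_force: 0.0
```

```bash
python3 -c "
from h import *
go([-.116,0,.062])"
```

```text
t 5.45 shift [ 0.086 -0.017  1.412] twist -0.068 feeder tcp [-0.1239 -0.0015  0.2033] F [ 0.7 -0.1 -0.3]
```

>>> {"op": "apply_moves", "data": {"targets": [{"translation":[0.08,0,0.4],"twist":0,"hand":0},{"translation":[0,0,0.4],"twist":0,"hand":0},{"translation":[0,0,0.3],"twist":0,"hand":0},{"translation":[0,0,0.3],"twist":0,"hand":0},{"translation":[0,0,0],"twist":0,"hand":0},{"translation":[-0.1,0,0],"twist":0,"hand":0}]}}

```text
time: 6.05
tool_pos: [0.4898, -0.3325, 0.066]
tool_rot: [0.0, 0.95, -0.311, 0.0]
contact_force: [-0.1, -0.0, 0.6]
gripper_width: -0.001
grasp_force: 0.0
```

>>> {"op": "apply_moves", "data": {"targets": [{"translation":[-0.15,0,0],"twist":0,"hand":0},{"translation":[-0.2,0,0],"twist":0,"hand":0},{"translation":[-0.2,0,0],"twist":0,"hand":0},{"translation":[-0.2,0,0],"twist":0,"hand":0},{"translation":[-0.1,0,0],"twist":0,"hand":0},{"translation":[0,0,0],"twist":0,"hand":0}]}}

```text
time: 6.65
tool_pos: [0.4206, -0.2818, 0.0672]
tool_rot: [0.001, 0.95, -0.311, 0.001]
contact_force: [0.3, -0.7, 0.2]
gripper_width: -0.0
grasp_force: 0.0
```

```bash
python3 -c "
from h import *
go([-.226,0,.062])"
```

```text
t 6.65 shift [-0.199  0.001  0.051] twist -0.051 feeder tcp [-0.2061  0.      0.0672] F [ 0.3 -0.7  0.2]
```

>>> {"op": "apply_moves", "data": {"targets": [{"translation":[-0.1,0,0.03],"twist":0,"hand":0},{"translation":[-0.1,0,0],"twist":0,"hand":0},{"translation":[-0.05,0,0],"twist":0,"hand":0},{"translation":[0,0,0],"twist":0,"hand":0}]}}

```text
time: 7.05
tool_pos: [0.402, -0.2682, 0.0629]
tool_rot: [0.001, 0.95, -0.311, 0.004]
contact_force: [9.2, -6.2, -5.4]
gripper_width: 0.002
grasp_force: 5.2
```

>>> {"op": "apply_moves", "data": {"targets": [{"translation":[-0.05,0,0],"twist":0,"hand":0},{"translation":[0,0,0],"twist":0,"hand":0}]}}

```text
time: 7.25
tool_pos: [0.4016, -0.268, 0.0634]
tool_rot: [0.003, 0.95, -0.311, 0.01]
contact_force: [25.0, -16.6, -22.4]
gripper_width: 0.0
grasp_force: 14.4
```

Run:
```python
from h import *
go([-.226,0,.062])
for c in("scene","top"):
    f=grab_frame(c)
    for q in("drawer_bay","drawer_pull"): print(c,q,[(tof(r['point']).round(3).tolist(),round(r['score'],2)) for r in recognise(c,q)])
    if c=="scene":cv2.imwrite("pics/s4.png",cv2.resize(f[150:300,150:350,::-1],None,fx=4,fy=4,interpolation=2))
```

```text
t 7.25 shift [0.035 0.    0.015] twist -0.065 feeder tcp [-0.2295  0.      0.0634] F [ 25.  -16.6 -22.4]
scene drawer_bay [([-0.161, 0.003, 0.018], 0.67), ([-0.016, -0.006, 0.178], 0.34)]
scene drawer_pull [([-0.16, 0.001, 0.02], 0.55)]
top drawer_bay [([-0.136, -0.004, 0.013], 0.89)]
top drawer_pull [([-0.135, 0.0, 0.016], 0.9)]
```

View pics/s4.png

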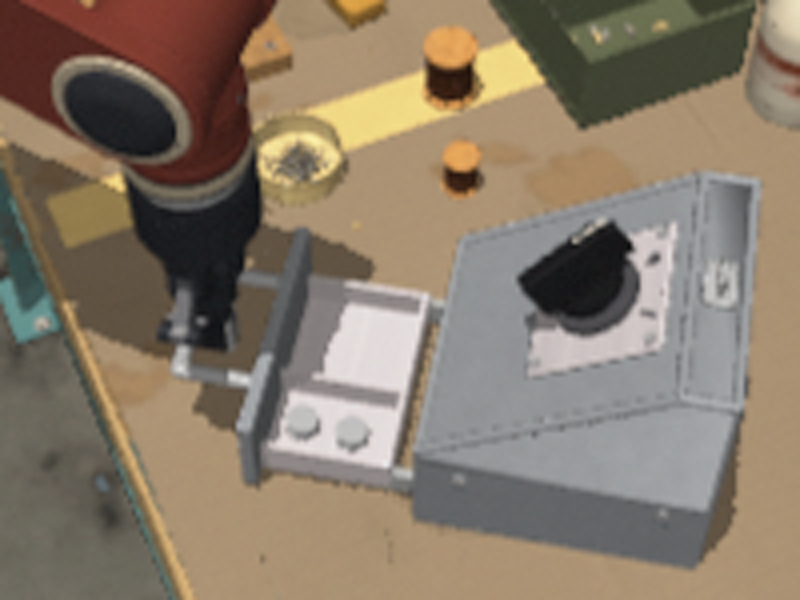

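Run:
```python
from h import *
for uv in((257.5,223.3),(250.5,250.5),(247.5,270.5),(236,221.5),(217.5,266.5)): print(tof(pix2w("scene",uv,.034)).round(3))
print('box',pix2w("scene",(295,181),0).round(3))
for uv in((262.3,162),): print('flange top',pix2w("scene",uv,.05).round(3))
print(pix2w("top",(207,171.8),.045).round(3))
go([.646,-.106,.2],False)
```

```text
[-0.104  0.068  0.034]
[-0.106 -0.017  0.034]
[-0.103 -0.074  0.034]
[-0.16   0.063  0.034]
[-0.176 -0.077  0.034]
box [ 0.721 -0.175  0.   ]
flange top [ 0.645 -0.107  0.05 ]
[ 0.644 -0.106  0.045]
t 7.55 shift [ 1.039 -2.753 -1.344] twist -0.064 feeder tcp [-0.2295  0.      0.0634] F [ 23.5 -15.2 -20. ]
```

>>> {"op": "apply_moves", "data": {"targets": [{"translation":[0.12,0,0],"twist":0,"hand":0},{"translation":[0.05,0,0],"twist":0,"hand":0},{"translation":[0,0,-0.3],"twist":0,"hand":0},{"translation":[0,0,-0.4],"twist":0,"hand":0},{"translation":[0,0,-0.4],"twist":0,"hand":0},{"translation":[0,0,-0.4],"twist":0,"hand":1}]}}

```text
time: 8.15
tool_pos: [0.409, -0.2732, 0.2129]
tool_rot: [-0.001, 0.95, -0.311, -0.001]
contact_force: [0.3, -0.6, 0.2]
gripper_width: 0.156
grasp_force: 0.0
```

```bash
python3 -c "
from h import *
go([.646,-.106,.2],False)"
```

```text
t 8.15 shift [ 0.925 -2.749  0.127] twist -0.051 feeder tcp [-2.206e-01  2.000e-04  2.129e-01] F [ 0.3 -0.6  0.2]
```

>>> {"op": "apply_moves", "data": {"targets": [{"translation":[0.13,-0.39,0],"twist":0,"hand":0.75},{"translation":[0.13,-0.39,0],"twist":0,"hand":0.75},{"translation":[0.13,-0.39,0],"twist":0,"hand":0.75},{"translation":[0.13,-0.39,0],"twist":0,"hand":0.75},{"translation":[0.13,-0.39,0],"twist":0,"hand":0.75},{"translation":[0.13,-0.39,0],"twist":0,"hand":0.75},{"translation":[0.13,-0.39,0],"twist":0,"hand":0.75}]}}

```text
time: 8.85
tool_pos: [0.645, -0.1061, 0.2113]
tool_rot: [0.0, 0.95, -0.311, -0.001]
contact_force: [-0.2, -0.6, 0.1]
gripper_width: 0.75
grasp_force: 0.0
```

>>> {"op": "apply_moves", "data": {"targets": [{"translation":[0,0,0],"twist":-0.9,"hand":0.75},{"translation":[0,0,0],"twist":-0.9,"hand":0.75},{"translation":[0,0,0],"twist":-0.9,"hand":0.75},{"translation":[0,0,0],"twist":-0.9,"hand":0.75},{"translation":[0,0,0],"twist":-0.9,"hand":0.75},{"translation":[0,0,0],"twist":-0.9,"hand":0.75},{"translation":[0,0,0],"twist":-0.9,"hand":0.75},{"translation":[0,0,0],"twist":0,"hand":0.75}]}}

```text
time: 9.65
tool_pos: [0.6438, -0.1073, 0.2114]
tool_rot: [-0.0, 1.0, -0.001, -0.001]
contact_force: [-0.7, -0.6, -0.1]
gripper_width: 0.751
grasp_force: 0.0
```

```bash
python3 -c "
from h import *
go([.646,-.106,.047],False);print(state()['gripper_width'])"
```

```text
t 9.65 shift [ 0.026 -0.012  1.644] twist 6.247 feeder tcp [-0.1277  0.2723  0.2114] F [-0.7 -0.6 -0.1]
0.7510280410243088
```

>>> {"op": "apply_moves", "data": {"targets": [{"translation":[0.02,-0.01,0.4],"twist":0,"hand":0.75},{"translation":[0,0,0.4],"twist":0,"hand":0.75},{"translation":[0,0,0.4],"twist":0,"hand":0.75},{"translation":[0,0,0.3],"twist":0,"hand":0.75},{"translation":[0,0,0.14],"twist":0,"hand":0.75},{"translation":[0,0,0],"twist":0,"hand":0.75}]}}

```text
time: 10.25
tool_pos: [0.6445, -0.106, 0.0454]
tool_rot: [-0.001, 1.0, -0.002, -0.003]
contact_force: [-1.0, -0.7, 0.5]
gripper_width: 0.75
grasp_force: 0.0
```

>>> {"op": "apply_moves", "data": {"targets": [{"translation":[0,0,0],"twist":0,"hand":0.3},{"translation":[0,0,0],"twist":0,"hand":0.3},{"translation":[0,0,0],"twist":0,"hand":0.3},{"translation":[0,0,0],"twist":0,"hand":0.3},{"translation":[0,0,0],"twist":0,"hand":0.3}]}}

```text
time: 10.75
tool_pos: [0.6486, -0.1071, 0.0514]
tool_rot: [0.001, 1.0, -0.001, 0.002]
contact_force: [-0.2, 0.7, 6.8]
gripper_width: 0.406
grasp_force: 59.2
```

```bash
python3 -c "
from h import *
go([.646,-.106,.047],False);print(state()['gripper_width'])"
```

```text
t 10.75 shift [-0.026 -0.011  0.044] twist 6.248 feeder tcp [-0.124   0.2753  0.0514] F [-0.2  0.7  6.8]
0.40591440982650073
```

>>> {"op": "apply_moves", "data": {"targets": [{"translation":[0,0,-0.2],"twist":0,"hand":0.3},{"translation":[0,0,-0.4],"twist":0,"hand":0.3},{"translation":[0,0,-0.4],"twist":0,"hand":0.3},{"translation":[0,0,-0.4],"twist":0,"hand":0.3},{"translation":[0,0,-0.2],"twist":0,"hand":0.3}]}}

```text
time: 11.25
tool_pos: [0.6483, -0.1069, 0.2141]
tool_rot: [0.001, 1.0, -0.001, 0.004]
contact_force: [0.6, 0.9, 0.2]
gripper_width: 0.408
grasp_force: 59.8
```

Run:
```python
from h import *
go([-.146,.034,.2]);s=state();print(s['tool_pos'],s['gripper_width'])
a=grab_frame("scene")[60:210,180:330,::-1]
for c in("scene","top"):
    if c=="top":grab_frame(c)
    print(c,[(np.round(r['point'],3).tolist(),round(r['score'],2)) for r in recognise(c,"spool")])
cv2.imwrite("pics/s5.png",cv2.resize(a,None,fx=4,fy=4,interpolation=2))
```

```text
t 11.25 shift [-1.588  1.829  0.133] twist 6.248 feeder tcp [-0.1243  0.2753  0.2141] F [0.6 0.9 0.2]
[ 0.64832086 -0.10693722  0.21407006] 0.4077564747468206
scene [([0.633, -0.12, 0.193], 0.79), ([0.606, -0.192, 0.026], 0.64), ([0.617, 0.08, 0.035], 0.6), ([0.458, -0.308, 0.022], 0.32)]
top [([0.622, 0.1, 0.049], 0.49)]
```

View pics/s5.png

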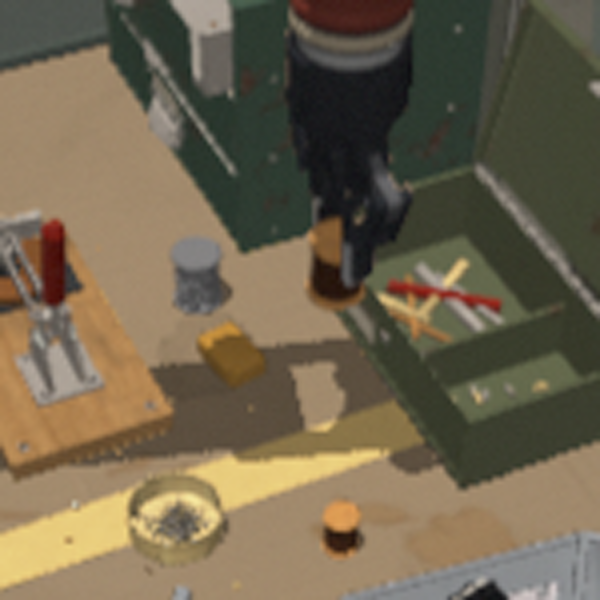

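>>> {"op": "apply_moves", "data": {"targets": [{"translation":[0,0,0],"twist":0.89,"hand":0.3},{"translation":[0,0,0],"twist":0.89,"hand":0.3},{"translation":[0,0,0],"twist":0.89,"hand":0.3},{"translation":[0,0,0],"twist":0.89,"hand":0.3},{"translation":[0,0,0],"twist":0.89,"hand":0.3},{"translation":[0,0,0],"twist":0.89,"hand":0.3},{"translation":[0,0,0],"twist":0.89,"hand":0.3},{"translation":[-0.02,0.3,0],"twist":0,"hand":0.3}]}}

```text
time: 12.25
tool_pos: [0.627, -0.1276, 0.2046]
tool_rot: [-0.001, 0.952, -0.307, -0.002]
contact_force: [-0.0, -1.0, -0.3]
gripper_width: 0.405
grasp_force: 59.8
```

>>> {"op": "apply_moves", "data": {"targets": [{"translation":[-0.02,0.35,0],"twist":0,"hand":0.3},{"translation":[-0.03,0.35,0],"twist":0,"hand":0.3},{"translation":[-0.03,0.35,0],"twist":0,"hand":0.3},{"translation":[-0.03,0.35,0],"twist":0,"hand":0.3},{"translation":[-0.03,0.35,0],"twist":0,"hand":0.3},{"translation":[0,0.38,0],"twist":0,"hand":0.3},{"translation":[0,0,0],"twist":0,"hand":0.3},{"translation":[0,0,0],"twist":0,"hand":0.3}]}}

```text
time: 13.05
tool_pos: [0.4902, -0.2939, 0.2057]
tool_rot: [-0.001, 0.951, -0.308, -0.002]
contact_force: [-0.1, -0.2, -1.1]
gripper_width: 0.403
grasp_force: 59.9
```

Run:
```python
from h import *
go([-.140,.032,.067])
for c in("scene","top"):
    f=grab_frame(c);
    for r in recognise(c,"spool"): print(c,tof(r['point']).round(3).tolist(),round(r['score'],2))
    if c=="scene":cv2.imwrite("pics/s6.png",cv2.resize(f[150:300,170:330,::-1],None,fx=4,fy=4,interpolation=2))
```

```text
t 13.05 shift [ 0.032 -0.008  1.387] twist 0.0 feeder tcp [-0.1426  0.0311  0.2057] F [-0.1 -0.2 -1.1]
scene [-0.234, 0.186, 0.004] 0.6
scene [-0.132, 0.022, 0.172] 0.58
scene [-0.11, 0.182, 0.028] 0.52
top [-0.263, 0.419, 0.049] 0.57
top [-0.108, 0.185, 0.031] 0.46
top [-0.168, -0.013, 0.013] 0.22
```

View pics/s6.png

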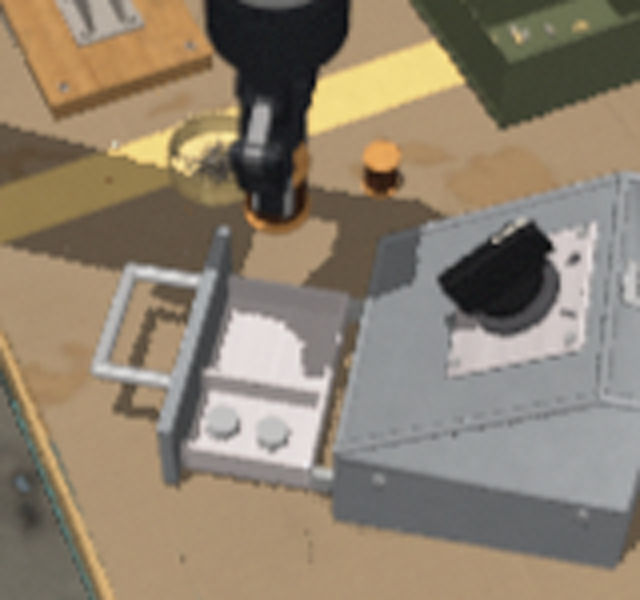

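Run:
```python
from h import *
for ox in(-.010,-.005,0,.005):
  for z in(.146,.154,.162):
    c=F(PF,[-.1426+ox,.031,z])[0];t=np.linspace(0,6.28,60)
    q=proj("scene",c+.02*np.c_[np.cos(t),np.sin(t),0*t]);q=(q-[170,150])*4
    print(ox,z,'bottom row',q[:,1].max().round(),'cols',q[:,0].min().round(),q[:,0].max().round())
```

```text
-0.01 0.146 bottom row 247.0 cols 228.0 295.0
-0.01 0.154 bottom row 239.0 cols 227.0 295.0
-0.01 0.162 bottom row 231.0 cols 227.0 295.0
-0.005 0.146 bottom row 249.0 cols 236.0 303.0
-0.005 0.154 bottom row 240.0 cols 236.0 303.0
-0.005 0.162 bottom row 232.0 cols 235.0 303.0
0 0.146 bottom row 250.0 cols 244.0 312.0
0 0.154 bottom row 242.0 cols 244.0 312.0
0 0.162 bottom row 233.0 cols 243.0 312.0
0.005 0.146 bottom row 251.0 cols 252.0 320.0
0.005 0.154 bottom row 243.0 cols 252.0 320.0
0.005 0.162 bottom row 235.0 cols 252.0 320.0
```

>>> {"op": "apply_moves", "data": {"targets": [{"translation":[-0.03,-0.03,0.4],"twist":0,"hand":0.3},{"translation":[0,0,0.4],"twist":0,"hand":0.3},{"translation":[0,0,0.3],"twist":0,"hand":0.3},{"translation":[0,0,0.2],"twist":0,"hand":0.3},{"translation":[0,0,0.1],"twist":0,"hand":0.3},{"translation":[0,0,0],"twist":0,"hand":0.3}]}}

```text
time: 13.85
tool_pos: [0.491, -0.2891, 0.0675]
tool_rot: [-0.0, 0.952, -0.307, -0.001]
contact_force: [0.7, -0.3, -0.5]
gripper_width: 0.403
grasp_force: 60.4
```

>>> {"op": "apply_moves", "data": {"targets": [{"translation":[0,0,0.03],"twist":0,"hand":0.3},{"translation":[0,0,0],"twist":0,"hand":0.3}]}}

```text
time: 14.05
tool_pos: [0.4914, -0.2902, 0.0661]
tool_rot: [0.0, 0.952, -0.307, 0.001]
contact_force: [0.8, -0.6, -1.1]
gripper_width: 0.402
grasp_force: 60.4
```

Run:
```python
from h import *
go([-.146,.034,.060])
```

```text
t 14.05 shift [-0.022  0.008  0.061] twist 0.022 feeder tcp [-0.1439  0.0348  0.0661] F [ 0.8 -0.6 -1.1]
```

>>> {"op": "apply_moves", "data": {"targets": [{"translation":[-0.02,0,0.03],"twist":0,"hand":0.3},{"translation":[0,0,0],"twist":0,"hand":0.3}]}}

```text
time: 14.25
tool_pos: [0.4912, -0.2901, 0.0654]
tool_rot: [0.001, 0.952, -0.308, 0.003]
contact_force: [0.8, 1.0, 6.2]
gripper_width: 0.407
grasp_force: 60.9
```

>>> {"op": "apply_moves", "data": {"targets": [{"translation":[0,0,0.02],"twist":0,"hand":0.3},{"translation":[0,0,0],"twist":0,"hand":0.3}]}}

```text
time: 14.45
tool_pos: [0.4923, -0.2909, 0.0653]
tool_rot: [0.001, 0.952, -0.308, 0.004]
contact_force: [0.3, 1.1, 12.5]
gripper_width: 0.403
grasp_force: 61.4
```

>>> {"op": "apply_moves", "data": {"targets": [{"translation":[0,0,-0.03],"twist":0,"hand":0.3},{"translation":[0,0,0],"twist":0,"hand":0.56},{"translation":[0,0,0],"twist":0,"hand":0.56},{"translation":[0,0,0],"twist":0,"hand":0.56}]}}

```text
time: 14.85
tool_pos: [0.4887, -0.2886, 0.0628]
tool_rot: [-0.0, 0.952, -0.308, -0.0]
contact_force: [-0.7, 0.9, -0.5]
gripper_width: 0.557
grasp_force: 0.0
```

>>> {"op": "apply_moves", "data": {"targets": [{"translation":[0,0,-0.1],"twist":0,"hand":0.56},{"translation":[0,0,-0.3],"twist":0,"hand":0.56},{"translation":[0,0,-0.4],"twist":0,"hand":0.56},{"translation":[0,0,-0.4],"twist":0,"hand":0},{"translation":[-0.4,0,0],"twist":0,"hand":0},{"translation":[-0.4,0,0],"twist":0,"hand":0},{"translation":[-0.4,0.15,0],"twist":0,"hand":0},{"translation":[0,0.15,0],"twist":0,"hand":0}]}}

```text
time: 15.65
tool_pos: [0.3709, -0.2399, 0.1819]
tool_rot: [-0.001, 0.952, -0.307, -0.001]
contact_force: [0.6, -0.3, -0.1]
gripper_width: 0.003
grasp_force: 0.0
```

Run:
```python
from h import *
go([-.275,0,.068])
f=grab_frame("scene");cv2.imwrite("pics/s7.png",cv2.resize(f[170:300,170:330,::-1],None,fx=4,fy=4,interpolation=2))
for r in recognise("scene","spool"): print(tof(r['point']).round(3).tolist(),round(r['score'],2))
```

```text
t 15.65 shift [-0.038  0.048  1.139] twist 0.033 feeder tcp [-0.2709  0.0048  0.1819] F [ 0.6 -0.3 -0.1]
[-0.144, 0.026, 0.065] 0.64
[-0.259, 0.407, 0.036] 0.51
```

View pics/s7.png

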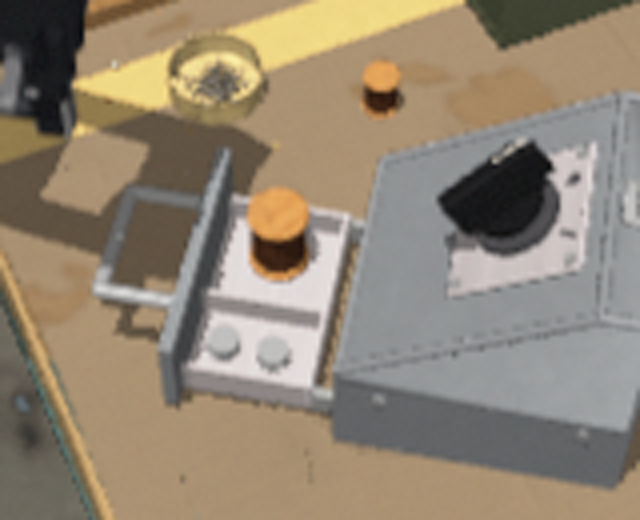

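>>> {"op": "apply_moves", "data": {"targets": [{"translation":[-0.05,0.05,0.3],"twist":0.03,"hand":0},{"translation":[0,0,0.4],"twist":0,"hand":0},{"translation":[0,0,0.3],"twist":0,"hand":0},{"translation":[0,0,0.14],"twist":0,"hand":0},{"translation":[0,0,0],"twist":0,"hand":0},{"translation":[0.05,0,0],"twist":0,"hand":0},{"translation":[0.05,0,0],"twist":0,"hand":0},{"translation":[0.05,0,0],"twist":0,"hand":0}]}}

```text
time: 16.55
tool_pos: [0.3806, -0.2538, 0.0709]
tool_rot: [0.0, 0.951, -0.309, 0.001]
contact_force: [-1.7, 0.5, 2.1]
gripper_width: 0.003
grasp_force: 0.8
```

>>> {"op": "apply_moves", "data": {"targets": [{"translation":[0.06,0,0],"twist":0,"hand":0},{"translation":[0.08,0,0],"twist":0,"hand":0},{"translation":[0.1,0,0],"twist":0,"hand":0},{"translation":[0.1,0,0],"twist":0,"hand":0},{"translation":[0.1,0,0],"twist":0,"hand":0},{"translation":[0.1,0,0],"twist":0,"hand":0},{"translation":[0.1,0,0],"twist":0,"hand":0},{"translation":[0.1,0,0],"twist":0,"hand":0}]}}

```text
time: 17.35
tool_pos: [0.44, -0.2969, 0.0692]
tool_rot: [0.0, 0.951, -0.309, -0.0]
contact_force: [-2.2, 0.7, 0.5]
gripper_width: -0.003
grasp_force: 0.9
```

Run:
```python
from h import *
go([-.158,0,.068])
```

```text
t 17.35 shift [ 0.235 -0.009  0.012] twist -0.012 feeder tcp [-0.1815 -0.0008  0.0692] F [-2.2  0.7  0.5]
```

>>> {"op": "apply_moves", "data": {"targets": [{"translation":[0.08,0,0],"twist":0,"hand":0},{"translation":[0.07,0,0],"twist":0,"hand":0},{"translation":[0.05,0,0],"twist":0,"hand":0},{"translation":[0.03,0,0],"twist":0,"hand":0},{"translation":[0.02,0,0],"twist":0,"hand":0},{"translation":[0,0,0],"twist":0,"hand":0}]}}

```text
time: 17.95
tool_pos: [0.4571, -0.3093, 0.069]
tool_rot: [-0.001, 0.951, -0.309, -0.005]
contact_force: [-12.0, 6.8, 9.3]
gripper_width: -0.002
grasp_force: 6.9
```

>>> {"op": "apply_moves", "data": {"targets": [{"translation":[0.03,0,0],"twist":0,"hand":0},{"translation":[0,0,0],"twist":0,"hand":0}]}}

```text
time: 18.15
tool_pos: [0.4573, -0.3095, 0.0689]
tool_rot: [-0.002, 0.951, -0.309, -0.008]
contact_force: [-21.5, 13.7, 19.8]
gripper_width: -0.0
grasp_force: 12.5
```

Run:
```python
from h import *
go([-.158,0,.068])
```

```text
t 18.15 shift [ 0.021 -0.008  0.009] twist -0.004 feeder tcp [-0.1601 -0.0008  0.0689] F [-21.5  13.7  19.8]
```

>>> {"op": "apply_moves", "data": {"targets": [{"translation":[-0.1,0,0],"twist":0,"hand":0},{"translation":[-0.05,0,0],"twist":0,"hand":0},{"translation":[0,0,-0.4],"twist":0,"hand":0},{"translation":[0,0,-0.4],"twist":0,"hand":0},{"translation":[0,0.2,-0.4],"twist":0,"hand":0},{"translation":[0.3,0.27,-0.2],"twist":0,"hand":0},{"translation":[0.4,0,0],"twist":0,"hand":0},{"translation":[0.4,0,0],"twist":0,"hand":0}]}}

```text
time: 18.95
tool_pos: [0.5125, -0.4088, 0.2115]
tool_rot: [0.001, 0.951, -0.31, 0.002]
contact_force: [-0.0, -0.3, 0.0]
gripper_width: 0.002
grasp_force: 0.0
```

Run:
```python
from h import *
go([-.038,-.047,.175])
```

```text
t 18.95 shift [ 0.19  -0.019  0.366] twist -0.026 feeder tcp [-0.0572 -0.0488  0.2115] F [-0.  -0.3  0. ]
```

>>> {"op": "apply_moves", "data": {"targets": [{"translation":[0.17,-0.02,0],"twist":0,"hand":0},{"translation":[0,0,0.25],"twist":0,"hand":0},{"translation":[0,0,0.11],"twist":0,"hand":0},{"translation":[0,0,0],"twist":0,"hand":0},{"translation":[0,-0.08,0],"twist":0,"hand":0},{"translation":[0,-0.08,0],"twist":0,"hand":0},{"translation":[0,-0.06,0],"twist":0,"hand":0},{"translation":[0,-0.05,0],"twist":0,"hand":0}]}}

```text
time: 19.75
tool_pos: [0.5394, -0.3931, 0.1721]
tool_rot: [0.001, 0.951, -0.309, -0.003]
contact_force: [-3.6, -2.8, -1.9]
gripper_width: 0.002
grasp_force: 1.9
```

>>> {"op": "apply_moves", "data": {"targets": [{"translation":[0,-0.03,0],"twist":0,"hand":0},{"translation":[0,-0.03,0],"twist":0,"hand":0},{"translation":[0,0,0],"twist":0,"hand":0}]}}

```text
time: 20.05
tool_pos: [0.5464, -0.3881, 0.1746]
tool_rot: [0.0, 0.951, -0.309, 0.001]
contact_force: [0.7, -0.9, -0.9]
gripper_width: 0.0
grasp_force: 0.3
```

Run:
```python
from h import *
go([-.038,-.014,.175])
```

```text
t 20.05 shift [ 0.038  0.018 -0.004] twist -0.003 feeder tcp [-0.0418 -0.0122  0.1746] F [ 0.7 -0.9 -0.9]
```

>>> {"op": "apply_moves", "data": {"targets": [{"translation":[0,-0.03,0],"twist":0,"hand":0},{"translation":[0,-0.02,0],"twist":0,"hand":0},{"translation":[0,0,0],"twist":0,"hand":0}]}}

```text
time: 20.35
tool_pos: [0.5474, -0.3871, 0.1745]
tool_rot: [0.003, 0.951, -0.309, 0.0]
contact_force: [-6.2, -8.5, 1.2]
gripper_width: -0.002
grasp_force: 4.2
```

At the stop. Retract and check.

>>> {"op": "apply_moves", "data": {"targets": [{"translation":[0,0.15,0],"twist":0,"hand":0},{"translation":[0,0.15,0],"twist":0,"hand":0},{"translation":[0,0,-0.4],"twist":0,"hand":0},{"translation":[0,0,-0.4],"twist":0,"hand":0},{"translation":[-0.4,0,-0.2],"twist":0,"hand":0},{"translation":[-0.4,0.2,0],"twist":0,"hand":0},{"translation":[-0.4,0.2,0],"twist":0,"hand":0},{"translation":[-0.4,0.2,0],"twist":0,"hand":0}]}}

```text
time: 21.15
tool_pos: [0.3646, -0.3628, 0.2736]
tool_rot: [0.0, 0.951, -0.309, 0.0]
contact_force: [-0.4, -0.6, 1.2]
gripper_width: -0.005
grasp_force: 0.0
```

Run:
```python
from h import *
go([-.038,-.014,.175])
f=grab_frame("scene");cv2.imwrite("pics/s8.png",cv2.resize(f[150:300,170:350,::-1],None,fx=4,fy=4,interpolation=2))
```

```text
t 21.15 shift [ 1.658 -0.845  0.988] twist -0.006 feeder tcp [-0.2039 -0.0985  0.2736] F [-0.4 -0.6  1.2]
```

View pics/s8.png

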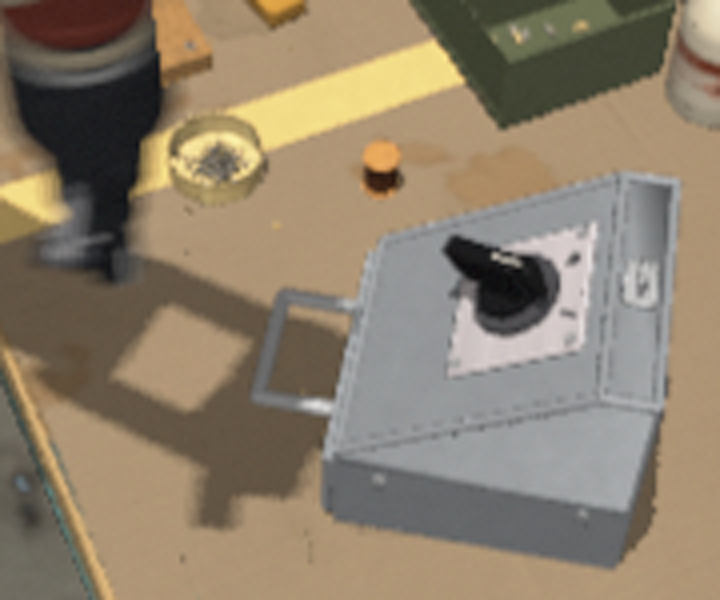

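The picture shows the drawer home (bar at about (265,345)) and the isolator back on with its tail at (460,250), as at the start. The bench is otherwise undisturbed.

>>> {"op": "apply_moves", "data": {"targets": [{"translation":[0,0,0],"twist":0,"hand":0},{"translation":[0,0,0],"twist":0,"hand":0}]}}

```text
time: 21.4
tool_pos: [0.3662, -0.3636, 0.2738]
tool_rot: [0.0, 0.951, -0.309, 0.001]
contact_force: [0.4, -0.7, -0.5]
gripper_width: -0.002
grasp_force: 0.0
```

```bash
python3 -c "
from plant import *
print(job_done())"
```

```text
the job is handed in; nothing more can be done
None
```

The feeder is loaded and the job is handed in at about 21 s: the spool was standing upright in the wide bay, the drawer was pushed fully home, and the isolator was off whenever the drawer was open and is now back on. The last picture shows the drawer shut and the isolator on; the verdict itself was not reported.

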